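# Load a paint cake into the studio's spring-loaded dispenser

## Robot

A 7-joint arm with a two-finger parallel gripper is mounted at the origin on the work surface. World frame = base frame: x ahead of the robot, y to its left, z up, the work surface at z = 0. Lengths are in m, angles in rad, forces in N, time in s.
With the tool pointing down it reaches from about 0.4 to 0.85 m from the base axis. Payload 10.4 kg.
Tool frame: the origin (TCP) lies midway between the tips of the shut fingers; the grasp point (between the pads) lies 19 mm behind it; z points along the fingers, y is the line along which they close (so a half turn about z gives the same grasp; the last joint's range is limited). The gripper opens to 87 mm and grips with 3 to 60 N. Pads are 19 mm wide; open, the fingers measure 117 mm over their backs; the gripper's body (75 mm by 190 mm) begins 51 mm behind the grasp point.
Start: joints at [-1.127, 0.332, -0.065, 1.46, 0.022, 1.35, -0.088], TCP at [0.281, 0.558, 0.223] pointing down, gripper open.
Joint ranges: [-2.6, 2.6], [-0.5, 2.12], [-1.47, 1.34], [0.16, 2.42], [-1.27, 4.41], [0.06, 2.06], [-2.6, 2.6]. Speed limits (rad/s): [2.22, 2.22, 2.79, 2.79, 3.14, 3.14, 3.14].

## Interface

Orientations are given as a unit quaternion [x, y, z, w].
In Python, from bench import sensors, eyes, order gives the robot as it stands.
- The arm moves only by the tool arm_command, never from a script. Its argument "steps" is a list of rows, each an object with "rot": the turn, a rotation vector about the world's x, y, z in degrees, a list of three; "slide": the shift along the world's x, y, z in m, a list of three; "grip": the opening, from 0 (shut) to 1 (fully open). A call has exactly 8 rows; each row shifts and turns the commanded pose from where the row before left it; what a row does not reach is not made up. A row lasts 1/8 s, in which the tool goes at most 62.5 mm and 10.7 degrees, less where a joint would pass 70% of its speed; a pose out of reach is approached as far as the arm can. A call with a gripper value outside its range is refused whole. The fingers move at their own pace and stop on an object; "newtons" is the grip in N (left out, the last holds). Time passes only in rows, so rows that do not move let the fingers close, or fill a call up. It gives the time, the measured TCP pose, the force, the opening and the grip force at its end, in the units of the state.
- sensors.read_state(): the state, without advancing time (a new reading comes with each control period).
- eyes.camera(name): name is "side" or "top"; returns a dict with "pixels" (420x560x3 uint8, red, green, blue), "intrinsics" (3x3 intrinsics, pixels), "k1" (the pictures are not rectified: a ray, as slopes to the right and down, at radius r is drawn at 1 + k1 r^2 times it, then the intrinsics apply), "pose" (4x4, takes a point from camera to world coordinates). Camera axes: x right, y down, z forward; pixel columns grow to the right and rows downward; lengths in m; the calibration is good to about 2 mm. A picture is of the moment at which its call begins. There is no depth.
- order.close_job(): hands the job in; it is judged then, once.
Trained networks look in a picture, given as the dict that the camera call returned (one of the last four; its "shot" number tells which), for a name from the list of things; names that differ only in an ending like _2 or _b are one class to them, and where a whole thing is asked for, a point or a joint stands for the part that bears it (a point fixed in the world has none). Each returns a list of dicts, best first, with "conf" (0 to 1); they miss things now and then, are a little off and sometimes report something else, mostly with a low value. They report only what shows in the picture. A call takes as long as a camera call.
- eyes.look_for(name, picture): "bbox" ([left, top, right, bottom] in pixels, round what is visible of it).
The state is a dict: "time": time; "joint_positions": joint angles; "joint_vel": joint speeds; "joint_torque": joint torques, N m; "ee_pos": TCP position; "eef_rot": TCP orientation; "ft_force": force on the tool from outside, world axes, zero at the start; "torque": the same for the moment, N m; "width": finger opening in m; "grip_force": force on a finger pad.
Only numpy, scipy, OpenCV 4.12 (cv2) and the standard library are available. Lean on these libraries where they do the work, as an engineer would, in place of code of your own. Each camera call takes 0.05 s, during which the arm holds its last target. There are 200 camera calls.

## Task

Pick up the full-size oblong paint cake, set it into the mouth of the spring-loaded dispenser column and push it down against the spring until both side catches have snapped over its top and it stays down, level, when you let go. Leave the half-size cake and the round cake where they lie.

Things in the scene. Friction and masses are not known exactly. Their poses are not given: they have to be found in the camera images.
- cake: Full-size paint cake: oblong white plastic pan, brick-brown paint on top, 44 (its x) by 70 (y) by 26 mm high, 0.08 to 0.15 kg, loose on the table. Origin: centre of its underside, z up. Goes into the column either way round, long side along the column's y. Best gripped across the 44 mm, by its upper half. When latched its top is at 96 mm, its underside at 70 mm above the column's origin.
- column: Dispenser fixed to the table: grey base 46 mm high, on it two smooth aluminium channel walls on its +y and -y sides, top at 136 mm. Origin: centre of its underside, on the bore's axis; z up. Bore 51 (x) by 76 mm (y), flaring 8 mm per side from 122 mm up. Overall 75 (x) by 135 mm (y) above the 120 mm long foot. Open to +x and -x: 60 mm gaps between corner lips, room for fingers above 46 mm.
- follower (a joint): Depth (m) of the grey sprung plate in the column: 0 = up, its face 115 mm above the column's underside; stop at 0.053. Pushes up 4 N, plus 2 N per 10 mm. Catches in the y walls, 96 to 114 mm high, stick 9 mm into the bore (58 mm between them), sloped above, flat below: a cake pushed down parts them (about 15 N in all) and they snap over it at depth 0.045.
- half_cake: Bystander: a half-size paint cake of the same make, 44 (x) by 36 (y) by 26 mm high, loose on the table; too small for the catches. Origin: centre of its underside.
- round_cake: Bystander: a round paint cake of the same make, 58 mm in diameter, 26 mm high, loose on the table. Origin: centre of its underside.

How it is judged:
By the outcome, as a careful person would: the job done as asked, in the order asked, and still so for the second after the job is handed in, with the robot touching nothing.
It also fails if it takes over 40 s, if anything falls off the work surface, if the arm or the gripper's body presses on something with over 40 N, if the wrist force passes 120 N, or if a joint passes its speed limit or range.

## Working session

There is one attempt and no reset: what is moved stays moved. The work goes in short steps, Python scripts to look and compute and a tool call to move; the robot and the scene stay as the last step left them, time stands still between calls to the robot, and variables do not carry over. Pictures are saved under pics/ and viewed, at most 10 in all, crops included, and the job is handed in when it is done.

Besides the shell and the picture viewer there is one more tool, called after "Call:" as name([rows], argument=value, ...), one row to a line, values as JSON. arm_command: Moves the arm, as the interface text tells. Its arguments: {"type":"object","properties":{"steps":{"type":"array","items":{"type":"object","properties":{"rot":{"type":"array","items":{"type":"number"}},"slide":{"type":"array","items":{"type":"number"}},"grip":{"type":"number"}}}},"newtons":{"type":"number"}},"required":["steps"]}

```bash
mkdir -p pics
cat > h.py <<'E'
import numpy as np, cv2
from bench import sensors, eyes, order
def ray(p,u,v):
    K=np.array(p["intrinsics"]);k=p["k1"]
    d=np.array([(u-K[0,2])/K[0,0],(v-K[1,2])/K[1,1]]);s=d.copy()
    for _ in range(30): s=d/(1+k*(s@s))
    T=np.array(p["pose"]); return T[:3,3],T[:3,:3]@np.array([s[0],s[1],1])
def onz(p,u,v,z):
    o,d=ray(p,u,v); return o+d*(z-o[2])/d[2]
def proj(p,X):
    K=np.array(p["intrinsics"]);T=np.array(p["pose"])
    c=(np.atleast_2d(X)-T[:3,3])@T[:3,:3]; s=c[:,:2]/c[:,2:]
    s=s*(1+p["k1"]*(s**2).sum(1,keepdims=True)); return s*[K[0,0],K[1,1]]+[K[0,2],K[1,2]]
def save(p,n): cv2.imwrite(f"pics/{n}.png",np.array(p["pixels"])[:,:,::-1])
E
python3 - <<'E'
from h import *
for n in ("top","side"):
    p=eyes.camera(n); save(p,n+"0"); print(n,np.round(p["pose"],3).tolist(),np.round(p["intrinsics"],1).tolist(),p["k1"])
    for t in ("cake","column","half_cake","round_cake","follower"):
        print(t,[(np.round(r["bbox"]).tolist(),round(r["conf"],2)) for r in eyes.look_for(t,p)][:3])
s=sensors.read_state(); print(s["time"],s["ee_pos"],s["eef_rot"],s["width"])
E
```

```text
top [[-0.005, -0.984, 0.176, 0.416], [-1.0, 0.002, -0.017, 0.036], [0.016, -0.176, -0.984, 0.782], [0.0, 0.0, 0.0, 1.0]] [[439.7, 0.0, 279.2], [0.0, 439.7, 212.7], [0.0, 0.0, 1.0]] -0.1169523466875554
cake [([231.0, 233.0, 273.0, 260.0], 0.7)]
column [([370.0, 178.0, 469.0, 264.0], 0.62)]
half_cake [([132.0, 203.0, 158.0, 234.0], 0.8)]
round_cake [([227.0, 158.0, 259.0, 192.0], 0.82)]
follower [([412.0, 195.0, 461.0, 227.0], 0.71)]
side [[0.781, -0.443, 0.439, 0.217], [-0.624, -0.563, 0.542, -0.41], [0.007, -0.698, -0.716, 0.642], [0.0, 0.0, 0.0, 1.0]] [[497.3, 0.0, 277.1], [0.0, 497.3, 200.7], [0.0, 0.0, 1.0]] 0.004981091000571897
cake [([202.0, 209.0, 245.0, 250.0], 0.73)]
column [([308.0, 251.0, 428.0, 398.0], 0.95)]
half_cake [([177.0, 143.0, 208.0, 167.0], 0.69)]
round_cake [([260.0, 175.0, 295.0, 204.0], 0.77)]
follower [([350.0, 273.0, 410.0, 326.0], 0.68)]
0.6 [0.28123935 0.55817044 0.22256289] [ 2.31277779e-01  9.72887757e-01  3.79175054e-05 -1.42206550e-05] 0.08691049333750091
```

View pics/top0.png

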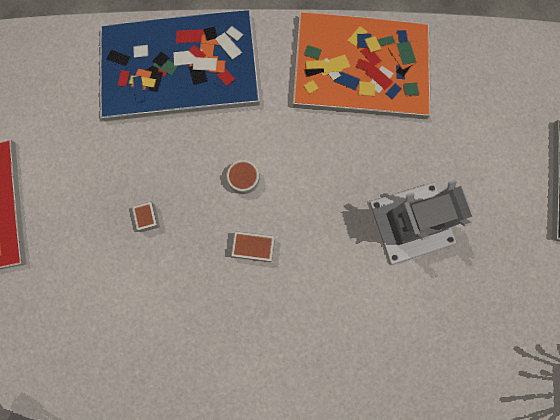

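View pics/side0.png

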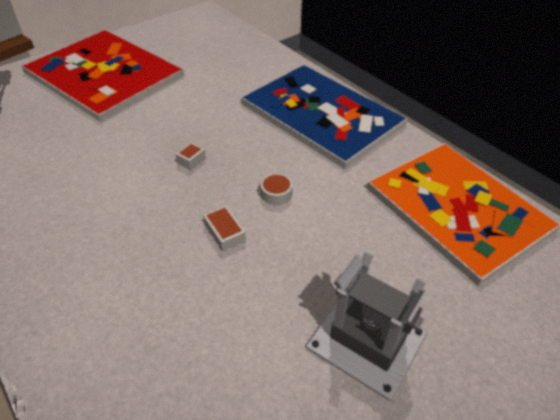

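The top view shows the cake at about (253,246), the column at about (420,220), the half cake at (145,217) and the round cake at (242,176). In the side view the cake is at (225,228) and the column at (370,320). Next I'll enlarge the column and measure the cake's paint outline.

Run:
```python
from h import *
out=[]
for n,b,cb,(x0,y0,x1,y1) in (("top",(231,233,273,260),0,(350,165,490,285)),("side",(202,209,245,250),0,(295,240,435,400))):
    p=eyes.camera(n); im=np.array(p["pixels"])
    r=im.astype(int); m=((r[:,:,0]-r[:,:,2]>45)).astype(np.uint8)
    k=np.zeros_like(m); k[b[1]-2:b[3]+3,b[0]-2:b[2]+3]=1; m*=k
    c=max(cv2.findContours(m,0,1)[0],key=cv2.contourArea)[:,0]
    W=np.array([onz(p,u,v,.026)[:2] for u,v in c])
    rc=cv2.minAreaRect((W*1000).astype(np.float32)); bp=cv2.boxPoints(rc)
    e=[bp[1]-bp[0],bp[2]-bp[1]]; L=max(e,key=np.linalg.norm)
    print(n,rc,"long dir deg",np.degrees(np.arctan2(L[1],L[0]))%180)
    cr=cv2.resize(im[y0:y1,x0:x1],None,fx=5,fy=5,interpolation=cv2.INTER_CUBIC) if n=="top" else cv2.resize(im[y0:y1,x0:x1],None,fx=3.75,fy=3.75,interpolation=cv2.INTER_CUBIC)
    cv2.imwrite(f"pics/c_{n}.png",cr[:,:,::-1])
```

```text
top ((493.32659912109375, 69.1456527709961), (60.98439407348633, 35.88216781616211), 82.53416442871094) long dir deg 82.53413
side ((493.548583984375, 71.63228607177734), (62.91987991333008, 36.49972152709961), 82.6999740600586) long dir deg 82.69999
```

View pics/c_top.png

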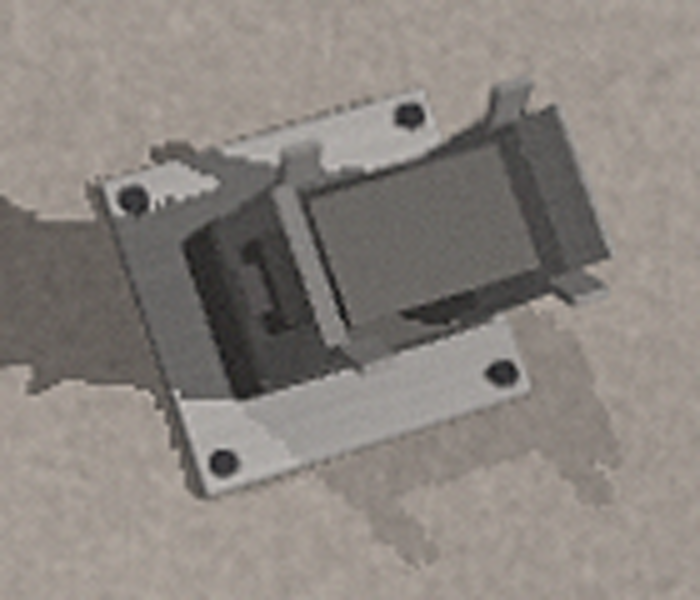

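View pics/c_side.png

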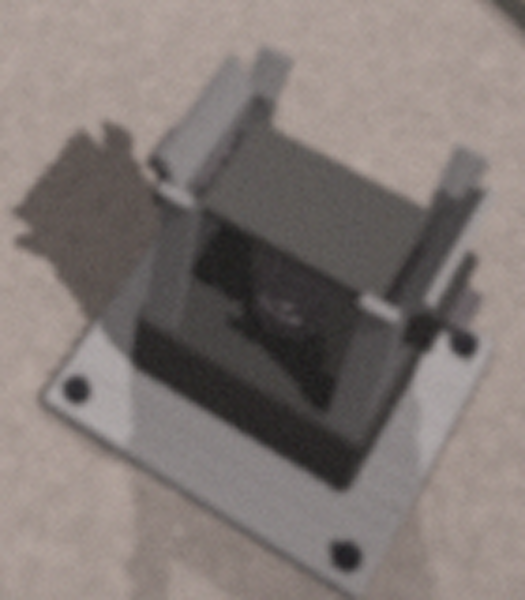

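In the top crop the foot holes are at about (410,115), (133,200), (222,463) and (502,373). The follower plate spans x 305–548 and y 140–330, and the walls stand at its left and right, so the column's y axis runs left–right with a yaw of about 18°. I'll work out the pose from the holes in both views and check it with a model overlay.

```bash
cat > fit.py <<'E'
from h import *
from scipy.optimize import least_squares
T=np.array([(410,115),(133,200),(222,463),(502,373)])/5+[350,165]-.4
S=np.array([(463,343),(77,390),(345,555)])/3.75+[295,240]-.4
pt,ps=eyes.camera("top"),eyes.camera("side")
# hole order by column corners: top img upper-right(+x,-y), upper-left(+x,+y), lower-left(-x,+y), lower-right(-x,-y)
ct=np.array([(1,-1),(1,1),(-1,1),(-1,-1)]); cs=np.array([(1,-1),(-1,1),(-1,-1)])
def M(q,c):
    x,y,a,hx,hy,z=q[:6]; R=np.array([[np.cos(a),-np.sin(a)],[np.sin(a),np.cos(a)]])
    return np.c_[(c*[hx,hy])@R.T+[x,y],np.full(len(c),z)]
def res(q): return np.r_[(proj(pt,M(q,ct))-T).ravel(),(proj(ps,M(q,cs))-S).ravel()]
for k in (ct,): 
    print([np.round(onz(pt,*u,.006),4).tolist() for u in T]); print([np.round(onz(ps,*u,.006),4).tolist() for u in S])
f=least_squares(res,[.45,-.25,.3,.05,.05,.006]); q=f.x; print(np.round(q,4),np.degrees(q[2]),np.round(f.fun,1))
def rect(hx,hy,z): return M([q[0],q[1],q[2],hx,hy,z],np.array([(1,-1),(1,1),(-1,1),(-1,-1)]))
ims=[]
for p,(x0,y0,x1,y1) in ((pt,(350,165,490,285)),(ps,(300,245,440,365))):
    im=cv2.resize(np.array(p["pixels"])[y0:y1,x0:x1],None,fx=5.7,fy=5,interpolation=cv2.INTER_CUBIC)[:,:,::-1].copy() if 0 else cv2.resize(np.array(p["pixels"])[y0:y1,x0:x1],None,fx=5,fy=5,interpolation=cv2.INTER_CUBIC)[:,:,::-1].copy()
    for (hx,hy,z,c) in ((.0255,.038,.122,(0,0,255)),(.0255,.038,.046,(255,0,0)),(.0255,.038,.115,(0,255,0)),(.0335,.046,.136,(0,255,255))):
        P=((proj(p,rect(hx,hy,z))-[x0,y0]+.5)*5).astype(int); cv2.polylines(im,[P.reshape(-1,1,2)],True,c,1,16)
    ims.append(im)
cv2.imwrite("pics/ov.png",cv2.resize(np.hstack(ims),(800,343)) if 0 else ims[0]); cv2.imwrite("pics/ov2.png",ims[1])
E
python3 fit.py
```

```text
[[0.6014, -0.26, 0.006], [0.5694, -0.154, 0.006], [0.4736, -0.1823, 0.006], [0.5052, -0.2883, 0.006]]
[[0.6028, -0.2558, 0.006], [0.4749, -0.1793, 0.006], [0.5064, -0.2842, 0.006]]
[ 0.5362 -0.2191  0.2894  0.0498  0.0546  0.0116] 16.58262577232069 [-0.3  0.3 -0.  -0.1  0.2  0.1 -0.2  0.2  0.1 -0.   0.  -0.3  0.3  0.1]
```

View pics/ov.png

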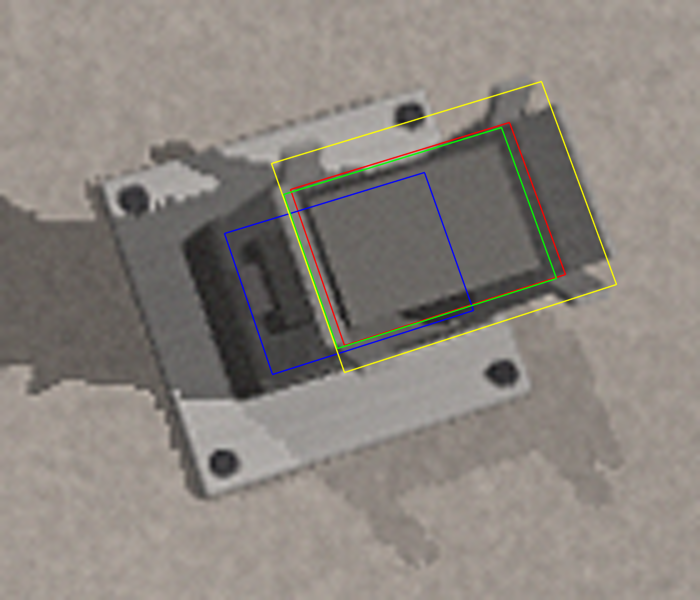

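View pics/ov2.png

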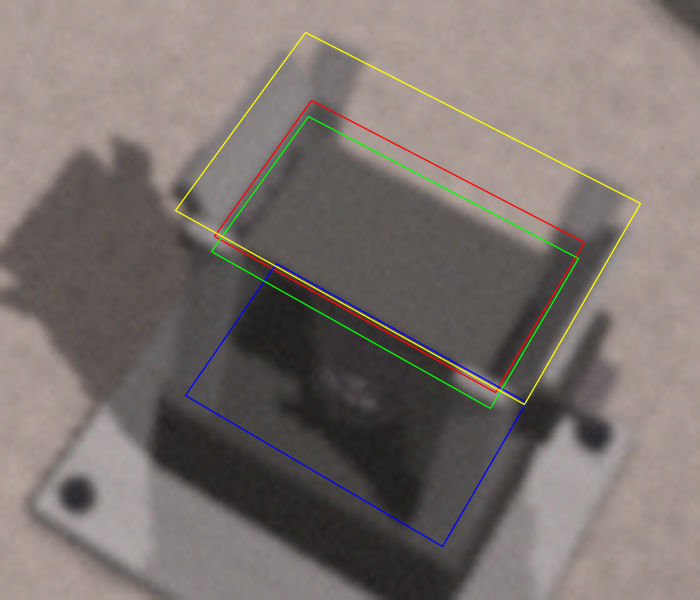

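The model sits well on the image: bore and follower line up in both views. Column is at about (0.536, −0.219) with yaw 16.6°, and the cake at (0.4935, 0.070) with yaw −7.4°. Moving to the cake; the tool's y axis has to turn from 63.3° to −7.4°.

Call:
arm_command([
  {"rot": [0,0,-8.8],"slide": [0.024,-0.054,-0.005],"grip": 1},
  {"rot": [0,0,-8.8],"slide": [0.024,-0.054,-0.005],"grip": 1},
  {"rot": [0,0,-8.8],"slide": [0.024,-0.054,-0.005],"grip": 1},
  {"rot": [0,0,-8.8],"slide": [0.024,-0.054,-0.005],"grip": 1},
  {"rot": [0,0,-8.8],"slide": [0.024,-0.054,-0.005],"grip": 1},
  {"rot": [0,0,-8.8],"slide": [0.024,-0.054,-0.005],"grip": 1},
  {"rot": [0,0,-8.8],"slide": [0.024,-0.054,-0.005],"grip": 1},
  {"rot": [0,0,-8.8],"slide": [0.024,-0.054,-0.005],"grip": 1},
])

```text
time: 1.8
ee_pos: [0.4739, 0.1244, 0.1828]
eef_rot: [0.751, 0.66, 0.001, 0.0]
ft_force: [0.2, -0.0, -0.4]
width: 0.0869
grip_force: 0.0
```

Call:
arm_command([
  {"slide": [0.01,-0.027,-0.02],"grip": 1},
  {"slide": [0.0095,-0.027,-0.03],"grip": 1},
  {"slide": [0,0,-0.04],"grip": 1},
  {"slide": [0,0,-0.03],"grip": 1},
  {"slide": [0,0,-0.022],"grip": 1},
  {"slide": [0,0,-0.018],"grip": 1},
  {"slide": [0,0,-0.01],"grip": 1},
  {"slide": [0,0,-0.006],"grip": 1},
])

```text
schema error: expected keys rot, slide, grip
```

Call:
arm_command([
  {"grip": 0.45},
  {"grip": 0.4},
  {"grip": 0.4},
  {"grip": 0.4},
  {"grip": 0.4},
  {"grip": 0.4},
  {"grip": 0.4},
  {"grip": 0.4},
], newtons=10)

```text
schema error: expected keys rot, slide, grip
```

Call:
arm_command([
  {"rot": [0,0,0],"slide": [0.01,-0.027,-0.02],"grip": 1},
  {"rot": [0,0,0],"slide": [0.0095,-0.027,-0.03],"grip": 1},
  {"rot": [0,0,0],"slide": [0,0,-0.04],"grip": 1},
  {"rot": [0,0,0],"slide": [0,0,-0.03],"grip": 1},
  {"rot": [0,0,0],"slide": [0,0,-0.022],"grip": 1},
  {"rot": [0,0,0],"slide": [0,0,-0.018],"grip": 1},
  {"rot": [0,0,0],"slide": [0,0,-0.01],"grip": 1},
  {"rot": [0,0,0],"slide": [0,0,-0.006],"grip": 1},
])

```text
time: 2.8
ee_pos: [0.4928, 0.0722, 0.0064]
eef_rot: [0.75, 0.662, 0.0, 0.0]
ft_force: [0.3, -0.5, -0.6]
width: 0.087
grip_force: 0.0
```

Call:
arm_command([
  {"rot": [0,0,0],"slide": [0,-0.001,0],"grip": 0.4},
  {"rot": [0,0,0],"slide": [0,0,0],"grip": 0.3},
  {"rot": [0,0,0],"slide": [0,0,0],"grip": 0.3},
  {"rot": [0,0,0],"slide": [0,0,0],"grip": 0.3},
  {"rot": [0,0,0],"slide": [0,0,0],"grip": 0.3},
  {"rot": [0,0,0],"slide": [0,0,0],"grip": 0.3},
  {"rot": [0,0,0],"slide": [0,0,0],"grip": 0.3},
  {"rot": [0,0,0],"slide": [0,0,0],"grip": 0.3},
], newtons=10)

```text
time: 3.8
ee_pos: [0.4929, 0.0712, 0.0067]
eef_rot: [0.75, 0.662, 0.0, 0.0]
ft_force: [0.9, 0.4, 2.7]
width: 0.0438
grip_force: 10.0
```

Gripped, opening 43.8 mm. Next: firm grip, lift, and carry to above the column with a +24° turn.

Call:
arm_command([
  {"rot": [0,0,0],"slide": [0,0,0],"grip": 0.2},
  {"rot": [0,0,0],"slide": [0,0,0],"grip": 0.2},
  {"rot": [0,0,0],"slide": [0,0,0.02],"grip": 0.2},
  {"rot": [0,0,0],"slide": [0,0,0.04],"grip": 0.2},
  {"rot": [0,0,0],"slide": [0,0,0.05],"grip": 0.2},
  {"rot": [0,0,4],"slide": [0.005,-0.02,0.04],"grip": 0.2},
  {"rot": [0,0,4],"slide": [0.006,-0.04,0.02],"grip": 0.2},
  {"rot": [0,0,4],"slide": [0.006,-0.045,0.02],"grip": 0.2},
], newtons=50)

```text
time: 4.8
ee_pos: [0.5096, -0.0345, 0.1971]
eef_rot: [0.675, 0.738, 0.0, -0.0]
ft_force: [0.3, -0.3, -1.1]
width: 0.0437
grip_force: 50.0
```

Call:
arm_command([
  {"rot": [0,0,3],"slide": [0.006,-0.045,0],"grip": 0.2},
  {"rot": [0,0,3],"slide": [0.006,-0.045,0],"grip": 0.2},
  {"rot": [0,0,3],"slide": [0.006,-0.04,0],"grip": 0.2},
  {"rot": [0,0,3],"slide": [0.005,-0.03,0],"grip": 0.2},
  {"rot": [0,0,0],"slide": [0.003,-0.025,0],"grip": 0.2},
  {"rot": [0,0,0],"slide": [0,0,0],"grip": 0.2},
  {"rot": [0,0,0],"slide": [0,0,0],"grip": 0.2},
  {"rot": [0,0,0],"slide": [0,0,0],"grip": 0.2},
])

```text
time: 5.8
ee_pos: [0.5359, -0.2176, 0.1964]
eef_rot: [0.595, 0.804, 0.0, -0.0]
ft_force: [-0.3, 1.1, -0.8]
width: 0.0436
grip_force: 50.0
```

```bash
cat > look.py <<'E'
from h import *
import sys
s=sensors.read_state(); e=s["ee_pos"]; Q=s["eef_rot"]; ya=2*np.arctan2(Q[1],Q[0])-np.pi/2
def rect(x,y,a,hx,hy,z):
    R=np.array([[np.cos(a),-np.sin(a)],[np.sin(a),np.cos(a)]]); c=np.array([(1,-1),(1,1),(-1,1),(-1,-1)])*[hx,hy]
    return np.c_[c@R.T+[x,y],np.full(4,z)]
ims=[]
for n,(cx,cy) in (("top",(420,215)),("side",(375,275))):
    p=eyes.camera(n); x0,y0=cx-40 if n=="top" else cx-75,cy-60 if n=="top" else cy-75; x0=cx-65
    im=cv2.resize(np.array(p["pixels"])[y0:y0+150,x0:x0+130],None,fx=3,fy=3,interpolation=cv2.INTER_CUBIC)[:,:,::-1].copy()
    for a,c in ((rect(e[0],e[1],ya,.022,.035,e[2]+.02),(0,255,0)),(rect(e[0],e[1],ya,.022,.035,e[2]-.006),(255,255,0)),(rect(.536,-.219,.2894,.0335,.046,.136),(0,255,255))):
        cv2.polylines(im,[((proj(p,a)-[x0,y0]+.5)*3).astype(int).reshape(-1,1,2)],True,c,1,16)
    ims.append(im)
cv2.imwrite("pics/%s.png"%sys.argv[1],np.hstack(ims)); print(np.round(e,4),np.degrees(ya))
E
python3 look.py hold
```

```text
[ 0.5359 -0.2176  0.1964] 16.942842919908696
```

View pics/hold.png

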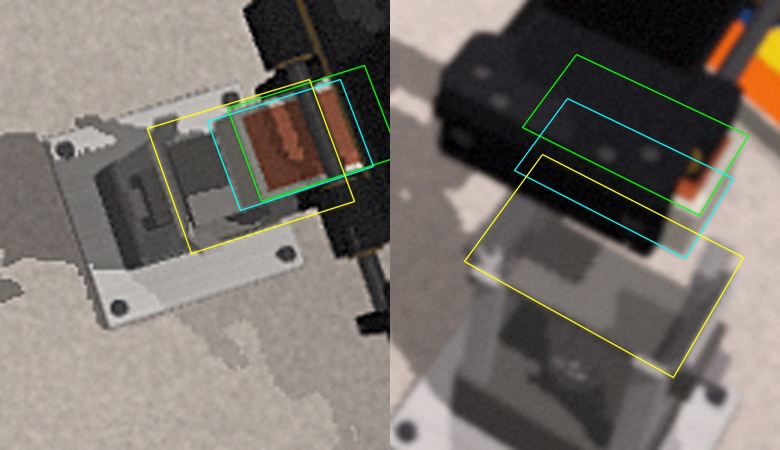

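The cake is held level over the column and its left paint edge at about (250,150) in the crop fits the predicted outline. I'll measure that paint edge against the TCP to get the top camera's bias here, then lower into the mouth.

Run:
```python
from h import *
s=sensors.read_state(); e=s["ee_pos"]; a=np.radians(16.94); R=np.array([[np.cos(a),-np.sin(a)],[np.sin(a),np.cos(a)]])
for n in ("top","side"):
    p=eyes.camera(n); r=np.array(p["pixels"]).astype(int); m=(r[:,:,0]-r[:,:,2]>35)
    c0=proj(p,np.array([[e[0],e[1],e[2]+.02]]))[0]
    v,u=np.nonzero(m); k=(abs(u-c0[0])<30)&(abs(v-c0[1])<30)
    W=np.array([onz(p,x,y,e[2]+.02)[:2] for x,y in zip(u[k],v[k])])-e[:2]; L=W@R
    L=L[(abs(L)<.045).all(1)]
    print(n,len(L),np.round(np.percentile(L,[1,3,97,99],axis=0)*1000,1).tolist())
```

```text
top 688 [[-19.0, -16.8], [-18.1, -16.1], [16.2, 28.8], [34.0, 29.5]]
side 149 [[-19.4, -31.5], [-18.8, -31.3], [30.8, -16.8], [44.4, -10.6]]
```

Offsets are about 1 mm, so only a small correction. Lowering until the cake is about to enter the straight bore.

Call:
arm_command([
  {"rot": [0,0,-0.4],"slide": [0.001,-0.0005,-0.015],"grip": 0.2},
  {"rot": [0,0,0],"slide": [0,0,-0.02],"grip": 0.2},
  {"rot": [0,0,0],"slide": [0,0,-0.015],"grip": 0.2},
  {"rot": [0,0,0],"slide": [0,0,-0.008],"grip": 0.2},
  {"rot": [0,0,0],"slide": [0,0,-0.006],"grip": 0.2},
  {"rot": [0,0,0],"slide": [0,0,-0.005],"grip": 0.2},
  {"rot": [0,0,0],"slide": [0,0,-0.003],"grip": 0.2},
  {"rot": [0,0,0],"slide": [0,0,0],"grip": 0.2},
], newtons=60)

```text
time: 7.0
ee_pos: [0.5368, -0.2194, 0.1246]
eef_rot: [0.599, 0.801, 0.0, 0.0]
ft_force: [-0.2, -0.6, -0.8]
width: 0.0439
grip_force: 60.0
```

No contact so far. Continuing onto the follower in small steps.

Call:
arm_command([
  {"rot": [0,0,0],"slide": [0,0.0005,-0.002],"grip": 0.2},
  {"rot": [0,0,0],"slide": [0,0,-0.002],"grip": 0.2},
  {"rot": [0,0,0],"slide": [0,0,-0.002],"grip": 0.2},
  {"rot": [0,0,0],"slide": [0,0,-0.002],"grip": 0.2},
  {"rot": [0,0,0],"slide": [0,0,-0.002],"grip": 0.2},
  {"rot": [0,0,0],"slide": [0,0,-0.002],"grip": 0.2},
  {"rot": [0,0,0],"slide": [0,0,0],"grip": 0.2},
  {"rot": [0,0,0],"slide": [0,0,0],"grip": 0.2},
])

```text
time: 8.0
ee_pos: [0.537, -0.2188, 0.1127]
eef_rot: [0.599, 0.801, 0.0, 0.0]
ft_force: [0.5, 0.4, 3.1]
width: 0.0433
grip_force: 60.0
```

Call:
arm_command([
  {"rot": [0,0,0],"slide": [0,0,-0.003],"grip": 0.2},
  {"rot": [0,0,0],"slide": [0,0,-0.003],"grip": 0.2},
  {"rot": [0,0,0],"slide": [0,0,-0.003],"grip": 0.2},
  {"rot": [0,0,0],"slide": [0,0,-0.003],"grip": 0.2},
  {"rot": [0,0,0],"slide": [0,0,-0.003],"grip": 0.2},
  {"rot": [0,0,0],"slide": [0,0,-0.003],"grip": 0.2},
  {"rot": [0,0,0],"slide": [0,0,0],"grip": 0.2},
  {"rot": [0,0,0],"slide": [0,0,0],"grip": 0.2},
])

```text
time: 9.0
ee_pos: [0.537, -0.2189, 0.0949]
eef_rot: [0.599, 0.801, 0.0, 0.0]
ft_force: [-1.4, 2.1, 7.4]
width: 0.0435
grip_force: 60.0
```

Call:
arm_command([
  {"rot": [0,0,0],"slide": [0,0,-0.003],"grip": 0.2},
  {"rot": [0,0,0],"slide": [0,0,-0.003],"grip": 0.2},
  {"rot": [0,0,0],"slide": [0,0,-0.003],"grip": 0.2},
  {"rot": [0,0,0],"slide": [0,0,-0.003],"grip": 0.2},
  {"rot": [0,0,0],"slide": [0,0,-0.003],"grip": 0.2},
  {"rot": [0,0,0],"slide": [0,0,-0.003],"grip": 0.2},
  {"rot": [0,0,0],"slide": [0,0,0],"grip": 0.2},
  {"rot": [0,0,0],"slide": [0,0,0],"grip": 0.2},
])

```text
time: 10.0
ee_pos: [0.537, -0.2188, 0.0769]
eef_rot: [0.599, 0.801, 0.0, 0.0]
ft_force: [-1.5, 2.6, 6.5]
width: 0.0436
grip_force: 60.0
```

Call:
arm_command([
  {"rot": [0,0,0],"slide": [0,0,-0.002],"grip": 0.2},
  {"rot": [0,0,0],"slide": [0,0,-0.001],"grip": 0.2},
  {"rot": [0,0,0],"slide": [0,0,-0.001],"grip": 0.2},
  {"rot": [0,0,0],"slide": [0,0,-0.001],"grip": 0.2},
  {"rot": [0,0,0],"slide": [0,0,-0.001],"grip": 0.2},
  {"rot": [0,0,0],"slide": [0,0,0],"grip": 0.2},
  {"rot": [0,0,0],"slide": [0,0,0],"grip": 0.2},
  {"rot": [0,0,0],"slide": [0,0,0],"grip": 0.2},
])

```text
time: 11.0
ee_pos: [0.537, -0.2189, 0.0714]
eef_rot: [0.599, 0.801, 0.0, 0.0]
ft_force: [-2.6, 2.2, 12.3]
width: 0.0439
grip_force: 60.0
```

The force matches the bare spring, so the catches look snapped. I'll ease up to the latched height with a light grip and check the force.

Call:
arm_command([
  {"rot": [0,0,0],"slide": [0,0,0.001],"grip": 0.2},
  {"rot": [0,0,0],"slide": [0,0,0.001],"grip": 0.2},
  {"rot": [0,0,0],"slide": [0,0,0.001],"grip": 0.2},
  {"rot": [0,0,0],"slide": [0,0,0.001],"grip": 0.2},
  {"rot": [0,0,0],"slide": [0,0,0.001],"grip": 0.2},
  {"rot": [0,0,0],"slide": [0,0,0.001],"grip": 0.2},
  {"rot": [0,0,0],"slide": [0,0,0],"grip": 0.2},
  {"rot": [0,0,0],"slide": [0,0,0],"grip": 0.2},
], newtons=25)

```text
time: 12.0
ee_pos: [0.537, -0.2188, 0.0768]
eef_rot: [0.599, 0.801, 0.0, 0.0]
ft_force: [-0.5, 1.7, 6.0]
width: 0.0439
grip_force: 25.0
```

Call:
arm_command([
  {"rot": [0,0,0],"slide": [0,0,0.001],"grip": 0.2},
  {"rot": [0,0,0],"slide": [0,0,0.001],"grip": 0.2},
  {"rot": [0,0,0],"slide": [0,0,0],"grip": 0.2},
  {"rot": [0,0,0],"slide": [0,0,0],"grip": 0.2},
  {"rot": [0,0,0],"slide": [0,0,0],"grip": 0.2},
  {"rot": [0,0,0],"slide": [0,0,0],"grip": 0.2},
  {"rot": [0,0,0],"slide": [0,0,0],"grip": 0.2},
  {"rot": [0,0,0],"slide": [0,0,0],"grip": 0.2},
], newtons=15)

```text
time: 13.0
ee_pos: [0.5369, -0.2188, 0.077]
eef_rot: [0.599, 0.801, -0.0, 0.0]
ft_force: [8.0, -2.8, -15.8]
width: 0.044
grip_force: 15.0
```

The cake holds against a 16 N pull, so it is latched. Taking the load off, opening and withdrawing.

Call:
arm_command([
  {"rot": [0,0,0],"slide": [0,0,-0.002],"grip": 0.2},
  {"rot": [0,0,0],"slide": [0,0,-0.001],"grip": 0.2},
  {"rot": [0,0,0],"slide": [0,0,0],"grip": 0.2},
  {"rot": [0,0,0],"slide": [0,0,0],"grip": 0.56},
  {"rot": [0,0,0],"slide": [0,0,0],"grip": 0.62},
  {"rot": [0,0,0],"slide": [0,0,0],"grip": 0.7},
  {"rot": [0,0,0],"slide": [0,0,0],"grip": 0.7},
  {"rot": [0,0,0],"slide": [0,0,0],"grip": 0.7},
])

```text
time: 14.0
ee_pos: [0.5367, -0.2188, 0.0755]
eef_rot: [0.599, 0.801, -0.0, -0.0]
ft_force: [-0.1, -0.9, -0.1]
width: 0.0611
grip_force: 0.0
```

Call:
arm_command([
  {"rot": [0,0,0],"slide": [0,0,0.01],"grip": 0.7},
  {"rot": [0,0,0],"slide": [0,0,0.02],"grip": 0.7},
  {"rot": [0,0,0],"slide": [0,0,0.03],"grip": 0.7},
  {"rot": [0,0,0],"slide": [0,0,0.04],"grip": 0.7},
  {"rot": [0,0,0],"slide": [0,0.03,0.04],"grip": 0.7},
  {"rot": [0,0,0],"slide": [0,0.05,0.03],"grip": 0.7},
  {"rot": [0,0,0],"slide": [-0.02,0.055,0],"grip": 0.7},
  {"rot": [0,0,0],"slide": [-0.02,0.055,0],"grip": 0.7},
])

```text
time: 15.0
ee_pos: [0.4963, -0.0274, 0.2466]
eef_rot: [0.599, 0.801, 0.001, 0.001]
ft_force: [0.6, 1.5, 0.3]
width: 0.0607
grip_force: 0.0
```

Call:
arm_command([
  {"rot": [0,0,0],"slide": [-0.02,0.055,0],"grip": 0.7},
  {"rot": [0,0,0],"slide": [-0.02,0.055,0],"grip": 0.7},
  {"rot": [0,0,0],"slide": [-0.02,0.055,0],"grip": 0.7},
  {"rot": [0,0,0],"slide": [0,0.06,0],"grip": 0.7},
  {"rot": [0,0,0],"slide": [0,0.05,0],"grip": 0.7},
  {"rot": [0,0,0],"slide": [0,0.05,0],"grip": 0.7},
  {"rot": [0,0,0],"slide": [0,0,0],"grip": 0.7},
  {"rot": [0,0,0],"slide": [0,0,0],"grip": 0.7},
])

```text
time: 16.0
ee_pos: [0.4371, 0.2954, 0.246]
eef_rot: [0.599, 0.801, 0.0, 0.0]
ft_force: [0.2, -0.3, -0.3]
width: 0.0608
grip_force: 0.0
```

```bash
sed -i 's/rect(e\[0\],e\[1\],ya,.022,.035,e\[2\]+.02)/rect(.537,-.219,.2894,.022,.035,.096)/;s/rect(e\[0\],e\[1\],ya,.022,.035,e\[2\]-.006)/rect(.537,-.219,.2894,.022,.035,.07)/' look.py; python3 look.py end
```

```text
[0.4371 0.2954 0.246 ] 16.419364955322955
```

View pics/end.png

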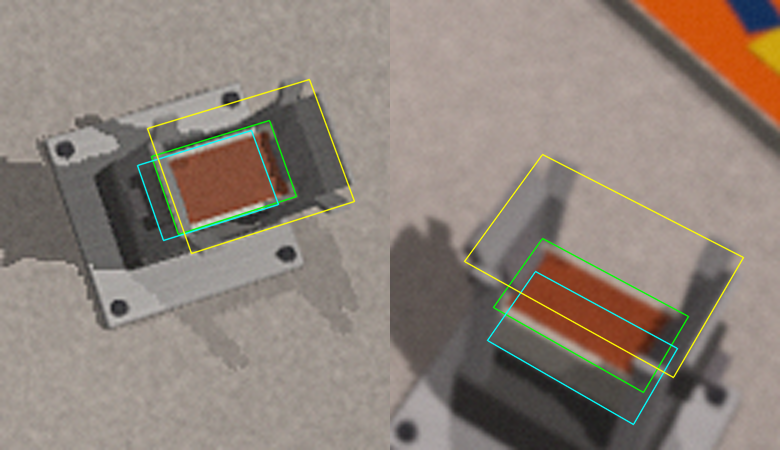

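The cake's top fills the predicted outline at 96 mm in both views (paint at about (225,178) in the top crop and (590,310) in the side crop), and it is level. Handing in.

```bash
python3 -c "
from bench import order
print(order.close_job())"
```

```text
the job is handed in; nothing more can be done
None
```

The full-size cake is latched in the column: it held against a 16 N pull and sits level at 96 mm after release. The half-size and round cakes were never touched, and the job was handed in at about 16 s.

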